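Find the spacer that holds a tube carrier snugly in its dock

TASK

The tube carrier in the dock still has room to rattle: find by trying which of the three coloured spacers fits the slot between the carrier and the red sprung pad, and slide that one in until it is fully home against the stop. The right one clearly pushes the red pad back but is not so thick that it will not go in; do not force one that jams. Leave it there upright, with the other two out of the dock, and do not disturb the pen, the mouse or the tub of caps.

Things in the scene. Friction and masses are not known exactly. Their poses are not given: they have to be found in the camera images.
- dock: Aluminium dock fixed on the worktop with an ivory tube carrier (78 mm high) in it. Beside the carrier is a slot, open above and at its mouth, its floor the bare worktop. Origin on the worktop at the mouth, in the plane of the carrier's side face; +x runs into the slot, the slot lies on the -y side of y = 0, its other wall is the red pad. Before the mouth (x < 0) the worktop is free.
- lead_in (a point): Start of the 50 mm high metal lead-in plate on the carrier's side of the mouth, on the worktop at x = 0, y = +10 mm of the dock; it slants from here to the carrier's face (y = 0) at x = 26 mm. The red pad has a like lead-in, 10 mm wider at x = 0 than at x = 26 mm.
- stop_face (a point): Face of the aluminium stop block (36 mm high) at the end of the slot, at x = 80 mm of the dock, 18 mm above the worktop.
- pad (a joint): Red sprung pad, 30 mm high, parallel to the carrier's face, in m: 0 at rest, grows as a spacer pushes it away from the carrier, hard stop at 0.0065. Light spring (0.2 to 2.1 N): a fitting spacer slides home with under 10 N. At rest it leaves a gap of 6.5 to 20.5 mm to the carrier, different each time. Its grey housing, 30 mm high, reaches 40 mm behind it, at x = 18 to 82 mm of the dock.
- thin_center (a point): Centre (30 mm above its underside) of the thin spacer: yellow slab standing on edge, 110 mm long (own x), 12 mm thick (own y), 60 mm high, 0.11 kg, both ends rounded alike, black strip on top. Home against the stop, its centre is at x = 25 mm of the dock and its last 30 mm stand out of the mouth.
- medium_center (a point): Centre (30 mm above its underside) of the medium spacer: green slab standing on edge, 110 mm long (own x), 17 mm thick (own y), 60 mm high, 0.11 kg, both ends rounded alike, black strip on top. Home against the stop, its centre is at x = 25 mm of the dock and its last 30 mm stand out of the mouth.
- thick_center (a point): Centre (30 mm above its underside) of the thick spacer: blue slab standing on edge, 110 mm long (own x), 22 mm thick (own y), 60 mm high, 0.11 kg, both ends rounded alike, black strip on top. Home against the stop, its centre is at x = 25 mm of the dock and its last 30 mm stand out of the mouth.
- marker_pen: Bystander: black and white marker pen lying on the worktop, 49x116x16 mm, origin under its middle.
- mouse: Bystander: black computer mouse, 60x108x34 mm, origin under its middle.
- cap_box: Bystander: clear tub with yellow caps, 161x163x67 mm, origin under its middle.
Mind the look-alikes: they are no part of the job. Of the things that look like the part that bears medium_center, the largest one is meant.

How it is judged (in metres and radians):
At the end, for the whole second after the job is handed in: One spacer upright and in line in the slot (0.06 rad), against the carrier (2.5 mm), its end within 5 mm of the stop, the red pad pushed back over 0.3 mm; the other two out of the dock (centres over 40 mm before the mouth, or clear beside or behind) (value of joint pad above 0.0003 m and (((x of thin_center in the frame of dock between 0.02 and 0.029 m and y of thin_center in the frame of dock between -0.0085 and -0.0035 m and z of thin_center in the frame of dock below 0.035 m and angle between thin_center's own z axis and vertical below 0.06 rad and angle between the x axis of thin_center and the x axis of dock, either way round below 0.06 rad) and (x of medium_center in the frame of dock below -0.04 m or y of medium_center in the frame of dock below -0.055 m or y of medium_center in the frame of dock above 0.05 m or x of medium_center in the frame of dock above 0.2 m) and (x of thick_center in the frame of dock below -0.04 m or y of thick_center in the frame of dock below -0.055 m or y of thick_center in the frame of dock above 0.05 m or x of thick_center in the frame of dock above 0.2 m)) or ((x of medium_center in the frame of dock between 0.02 and 0.029 m and y of medium_center in the frame of dock between -0.011 and -0.006 m and z of medium_center in the frame of dock below 0.035 m and angle between medium_center's own z axis and vertical below 0.06 rad and angle between the x axis of medium_center and the x axis of dock, either way round below 0.06 rad) and (x of thin_center in the frame of dock below -0.04 m or y of thin_center in the frame of dock below -0.055 m or y of thin_center in the frame of dock above 0.05 m or x of thin_center in the frame of dock above 0.2 m) and (x of thick_center in the frame of dock below -0.04 m or y of thick_center in the frame of dock below -0.055 m or y of thick_center in the frame of dock above 0.05 m or x of thick_center in the frame of dock above 0.2 m)) or ((x of thick_center in the frame of dock between 0.02 and 0.029 m and y of thick_center in the frame of dock between -0.0135 and -0.0085 m and z of thick_center in the frame of dock below 0.035 m and angle between thick_center's own z axis and vertical below 0.06 rad and angle between the x axis of thick_center and the x axis of dock, either way round below 0.06 rad) and (x of thin_center in the frame of dock below -0.04 m or y of thin_center in the frame of dock below -0.055 m or y of thin_center in the frame of dock above 0.05 m or x of thin_center in the frame of dock above 0.2 m) and (x of medium_center in the frame of dock below -0.04 m or y of medium_center in the frame of dock below -0.055 m or y of medium_center in the frame of dock above 0.05 m or x of medium_center in the frame of dock above 0.2 m)))); the robot touches nothing.
It fails at once if the dock is pushed with more than 60 N (a spacer is forced) (contact force between dock and anything else above 60 N).
It fails at once if the pen is moved more than 30 mm (distance of marker_pen from where it was at the start of the episode above 0.03 m).
It fails at once if the mouse is moved more than 30 mm (distance of mouse from where it was at the start of the episode above 0.03 m).
It fails at once if the tub of caps is moved more than 30 mm (distance of cap_box from where it was at the start of the episode above 0.03 m).
It also fails if it takes over 72 s, if anything falls off the work surface, if the arm or the gripper's body presses on something with over 40 N, if the wrist force passes 120 N, or if a joint passes its speed limit or range.

ROBOT

A 6-joint arm with a two-finger parallel gripper is mounted at the origin on a cart in front of the work surface, level with it; the furniture and walls round the work are solid. World frame = base frame: x ahead of the robot, y to its left, z up, the work surface at z = 0. Lengths are in mm, angles in rad, forces in N, time in s.
With the tool pointing down it reaches from about 350 to 725 mm from the base axis. Payload 4.3 kg.
Tool frame: the origin (TCP) lies between the finger pads; the fingertips stand 14 mm ahead of it and the grasp point (between the pads) lies 5 mm behind it; z points along the fingers, y is the line along which they close (so a half turn about z gives the same grasp; the last joint's range is limited). The gripper opens to 85 mm and grips with 20 to 120 N. Pads are 22 mm wide; open, the fingers measure 114 mm over their backs; the gripper's body (76 mm by 85 mm) begins 54 mm behind the grasp point. The pads swing forward as they close: fully open they stand 13 mm farther back than shut.
Start: joints at [1.016, 0.377, 0.081, 1.274, 0, 1.46], TCP at [247.421, 519.084, 245.329] pointing down, gripper open.
Joint ranges: [-2.72, 2.72], [-0.84, 1.66], [-1.02, 1.22], [-1.77, 2.12], [-1.37, 1.28], [-3.14, 3.14]. Speed limits (rad/s): [2.57, 2.57, 3.14, 3.14, 3.14, 3.14].

INTERFACE

Orientations are given as a 3x3 rotation matrix whose columns are the frame's x, y, z axes.
In Python, from bench import env, optics gives the robot as it stands.
- The arm moves only by the tool move_arm, never from a script. Its argument "increments" is a list of rows, each a list of 7 numbers: the shift along the world's x, y, z in units of 40 mm (1.0 is 40 mm), then the turn, a rotation vector about the world's x, y, z in units of 6 degrees (1.0 is 6 degrees), then the closure, from 0 (fully open) to 1 (shut). A call has 1 to 10 rows; each row shifts and turns the commanded pose from where the row before left it; what a row does not reach is not made up. A row lasts 1/10 s, in which the tool goes at most 50 mm and 8.59 degrees, less where a joint would pass 70% of its speed; a pose out of reach is approached as far as the arm can. A call is refused whole if a number of a shift passes 1 or a number of a turn 1, either way. A call with a gripper value outside its range is refused whole. The fingers move at their own pace and stop on an object; "newtons" is the grip in N (left out, the last holds). Time passes only in rows, so rows that do not move let the fingers close. It gives the time, the measured TCP pose, the force, the opening and the grip force at its end, in the units of the state.
- env.sense(): the state, without advancing time (a new reading comes with each control period).
- optics.snapshot(name): name is "side" or "top" or "wrist"; returns a dict with "image" (420x560x3 uint8, blue, green, red), "z_map" (420x560 float32, mm along the optical axis (not along the pixel's ray), 0 where there is no reading), "intrinsics" (3x3 intrinsics, pixels), "pose" (4x4, takes a point from camera to world coordinates). Camera axes: x right, y down, z forward; pixel columns grow to the right and rows downward; lengths in mm; the calibration is good to about 2 mm. The wrist camera is an equidistant fisheye: a pixel r from the principal point sees the ray r / f radians off the axis. A picture is of the moment at which its call begins.
- env.job_done(): hands the job in; it is judged then, once.
Trained networks look in a picture, given as the dict that the camera call returned (one of the last four; its "shot" number tells which), for a name from the list of things; names that differ only in an ending like _2 or _b are one class to them, and where a whole thing is asked for, a point or a joint stands for the part that bears it (a point fixed in the world has none). Each returns a list of dicts, best first, with "confidence" (0 to 1); they miss things now and then, are a little off and sometimes report something else, mostly with a low value. They report only what shows in the picture. A call takes as long as a camera call. They do not tell look-alikes from the thing itself.
- optics.find_in(query, picture): "position" ([column, row] in pixels, amid what is visible of it).
- optics.outline_of(query, picture): "mask" (420x560 bool, what is visible of it) and "position" ([column, row] in pixels, amid what is visible of it).
The state is a dict: "time": time; "joint_positions": joint angles; "dq": joint speeds; "effort": joint torques, N m; "tcp_pos": TCP position; "orientation": TCP orientation; "ft_force": force on the tool from outside, world axes, zero at the start; "moment": the same for the moment, N m; "grip_width": opening from 0.0 (shut) to 1.0 (fully open); "gripper_force": force on a finger pad.
Only numpy, scipy, OpenCV 4.12 (cv2) and the standard library are available. Lean on these libraries where they do the work, as an engineer would, in place of code of your own. Each camera call takes 0.05 s, during which the arm holds its last target. There are 200 camera calls.

## Working session

There is one attempt and no reset: what is moved stays moved. The work goes in short steps, Python scripts to look and compute and a tool call to move; the robot and the scene stay as the last step left them, time stands still between calls to the robot, and variables do not carry over. Pictures are saved under pics/ and viewed, at most 10 in all, crops included, and the job is handed in when it is done.

Besides the shell and the picture viewer there is one more tool, called after ">>>" as name([rows], argument=value, ...), one row to a line, values as JSON. move_arm: Moves the arm, as the interface text tells. Its arguments: {"type":"object","properties":{"increments":{"type":"array","items":{"type":"array","items":{"type":"number"}}},"newtons":{"type":"number"}},"required":["increments"]}

```bash
mkdir -p pics
cat > h.py <<'E'
import numpy as np, cv2
from bench import env, optics
def world(p):
    z=p["z_map"].astype(float);K=p["intrinsics"];v,u=np.mgrid[0:420,0:560]
    c=np.stack([(u-K[0,2])/K[0,0]*z,(v-K[1,2])/K[1,1]*z,z],-1)
    w=c@p["pose"][:3,:3].T+p["pose"][:3,3]; w[z<=0]=np.nan
    return w
E
python3 - <<'E'
from h import *
for n in ["top","side"]:
    p=optics.snapshot(n); cv2.imwrite(f"pics/{n}1.png",p["image"]); np.savez(f"{n}1.npz",**{k:p[k] for k in("image","z_map","intrinsics","pose")})
    w=world(p); print(n,p["pose"][:3,3].round())
    for q in ["dock","pad","thin_center","medium_center","thick_center","marker_pen","mouse","cap_box"]:
        for r in optics.outline_of(q,p)[:4]:
            m=r["mask"]; a=w[m]; print(q,round(r["confidence"],2),np.round(r["position"]),m.sum(),np.nanmedian(a,0).round(),np.nanmax(a[:,2]).round())
E
```

```text
top [ 302.   99. 1367.]
dock 0.75 [259. 147.] 212 [676. 125.  34.] 77.0
dock 0.65 [261. 164.] 44 [621. 126.  28.] 34.0
pad 0.61 [258. 151.] 193 [671. 132.  34.] 52.0
thin_center 0.65 [363. 209.] 182 [ 472. -211.   55.] 67.0
medium_center 0.81 [385. 207.] 305 [ 463. -291.   56.] 65.0
medium_center 0.47 [368. 246.] 130 [ 340. -230.   40.] 49.0
medium_center 0.45 [411. 184.] 191 [ 557. -390.   36.] 50.0
thick_center 0.5 [331. 189.] 344 [ 531. -104.   56.] 66.0
marker_pen 0.51 [341. 162.] 141 [ 618. -155.   12.] 21.0
mouse 0.96 [188. 216.] 484 [442. 367.  27.] 43.0
mouse 0.44 [365. 204.] 223 [ 471. -211.   55.] 67.0
cap_box 0.89 [134. 211.] 778 [458. 545.  20.] 73.0
side [  321. -1094.   938.]
dock 0.71 [326. 194.] 385 [679. 123.  29.] 51.0
dock 0.68 [329. 266.] 232 [ 622. -160.   11.] 20.0
pad 0.41 [300. 197.] 67 [599. 126.  23.] 30.0
thin_center 0.98 [276. 277.] 804 [ 474. -218.   34.] 64.0
medium_center 0.89 [282. 305.] 922 [ 465. -302.   39.] 64.0
medium_center 0.64 [329. 333.] 435 [ 558. -399.   32.] 47.0
medium_center 0.57 [228. 294.] 457 [ 346. -239.   28.] 48.0
thick_center 0.97 [298. 249.] 718 [ 538. -116.   38.] 64.0
marker_pen 0.49 [330. 265.] 174 [ 621. -162.   12.] 20.0
mouse 0.52 [244. 164.] 291 [446. 347.  23.] 36.0
```

```bash
python3 -c "
import cv2,numpy as np
a=cv2.imread('pics/top1.png');b=cv2.imread('pics/side1.png');cv2.imwrite('pics/a.png',cv2.resize(a,(800,600)));cv2.imwrite('pics/b.png',cv2.resize(b,(800,600)))"
```

```text
(no output)
```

View pics/a.png

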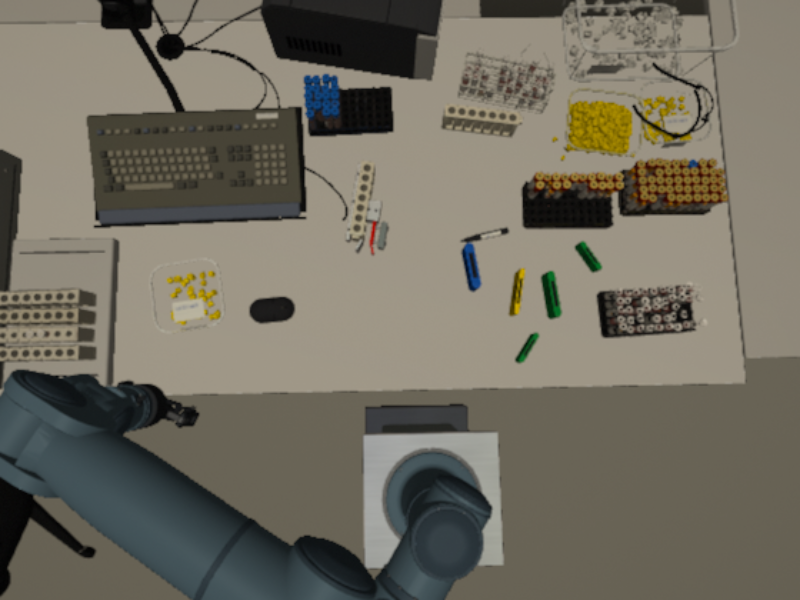

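View pics/b.png

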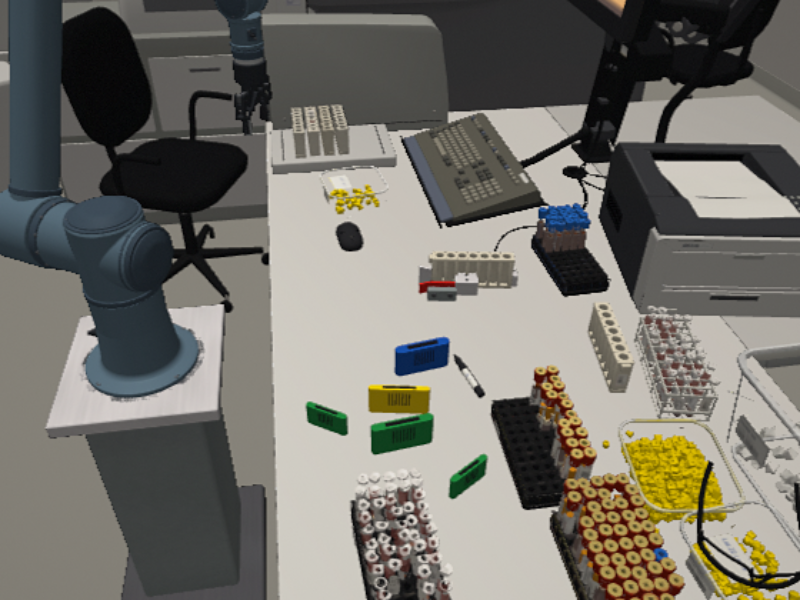

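The top view shows the dock at about (370,205), with its mouth towards the robot. Blue is at (471,267), yellow at (517,291), and the large green at (552,294).

Green candidates, top view in 560x420 pixels: (385,207) is 60 mm high and the largest; (368,246) and (411,184) are smaller look-alikes. I choose (385,207). The caps tub to avoid is at (134,211). The yellow and blue slabs have no look-alikes.

>>> move_arm([
  [0.5, -0.95, 0.2, 0, 0, 0, 0],
  [0.5, -0.95, 0.2, 0, 0, 0, 0],
  [0.5, -0.95, 0.2, 0, 0, 0, 0],
  [0.5, -0.95, 0.2, 0, 0, 0, 0],
  [0.5, -0.95, 0.2, 0, 0, 0, 0],
  [0.5, -0.95, 0.2, 0, 0, 0, 0],
  [0.5, -0.95, 0.2, 0, 0, 0, 0],
  [0.5, -0.95, 0, 0, 0, 0, 0],
  [0.5, -0.95, 0, 0, 0, 0, 0],
  [0.5, -0.95, 0, 0, 0, 0, 0],
])

```text
time: 1.9
tcp_pos: [448.1, 137.5, 301.7]
orientation: [[-0.903, 0.43, 0.001], [0.43, 0.903, 0.0], [-0.001, 0.001, -1.0]]
ft_force: [0.3, 1.0, 0.5]
grip_width: 1.002
gripper_force: 0.0
```

>>> move_arm([
  [0.5, -0.95, 0, 0, 0, 0, 0],
  [0.5, -0.95, 0, 0, 0, 0, 0],
  [0.5, -0.95, 0, 0, 0, 0, 0],
  [0, -0.95, 0, 0, 0, 0, 0],
  [0, 0, 0, 0, 0, 0, 0],
  [0, 0, 0, 0, 0, 0, 0],
])

```text
time: 2.5
tcp_pos: [507.3, -13.4, 301.3]
orientation: [[-0.902, 0.432, -0.0], [0.432, 0.902, 0.001], [0.0, 0.001, -1.0]]
ft_force: [0.4, 0.4, 0.2]
grip_width: 0.997
gripper_force: 0.0
```

```bash
cat >> h.py <<'E'
def ray(p,u,v):
    K=p["intrinsics"];a=(u-K[0,2])/K[0,0];b=(v-K[1,2])/K[1,1];r=np.hypot(a,b)+1e-9
    return np.stack([a/r*np.sin(r),b/r*np.sin(r),np.cos(r)],-1)@p["pose"][:3,:3].T
def fworld(p):
    v,u=np.mgrid[0:420,0:560];d=ray(p,u,v);z=p["z_map"].astype(float)
    c=d@p["pose"][:3,2]; w=p["pose"][:3,3]+d*(z/c)[...,None]; w[z<=0]=np.nan
    return w
def ortho(p,x0,x1,y0,y1,h,s):
    "plan view at height h: rows down = -x, cols right = -y, s px/mm"
    X=np.arange(x1,x0,-1/s);Y=np.arange(y1,y0,-1/s);Y,X=np.meshgrid(Y,X)
    q=np.stack([X,Y,0*X+h],-1)-p["pose"][:3,3];c=q@p["pose"][:3,:3]
    r=np.arctan2(np.hypot(c[...,0],c[...,1]),c[...,2]);n=np.hypot(c[...,0],c[...,1]);K=p["intrinsics"]
    return cv2.remap(p["image"],(K[0,2]+K[0,0]*r*c[...,0]/n).astype(np.float32),(K[1,2]+K[1,1]*r*c[...,1]/n).astype(np.float32),cv2.INTER_LINEAR)
E
python3 - <<'E'
from h import *
s=env.sense();print(s["tcp_pos"],s["orientation"],s["joint_positions"])
p=optics.snapshot("wrist");cv2.imwrite("pics/w1.png",cv2.resize(p["image"],(800,600)));print(p["pose"].round(2),p["intrinsics"])
np.savez("w1.npz",**{k:p[k] for k in("image","z_map","intrinsics","pose")})
w=fworld(p)
for q in ["pad","thin_center","medium_center","thick_center"]:
    for r in optics.outline_of(q,p)[:3]:
        m=r["mask"]; a=w[m];a=a[a[:,2]>(45 if q!="pad" else 20)]
        if len(a)<5: continue
        c=cv2.minAreaRect(a[:,:2].astype(np.float32))
        print(q,round(r["confidence"],2),np.round(r["position"]),m.sum(),np.nanmedian(a,0).round(),c)
E
```

```text
[507.34783647 -13.4486737  301.2770645 ] [[-9.01839798e-01  4.32070540e-01 -1.67117068e-04]
 [ 4.32070340e-01  9.01839647e-01  6.87410925e-04]
 [ 4.47722807e-04  5.47728201e-04 -9.99999750e-01]] [-1.51935360e-01  2.29726645e-01  2.07591014e-02  1.36209802e+00
  6.54198589e-04  2.94851925e-01]
[[ 4.3000e-01  8.6000e-01  2.8000e-01  4.3362e+02]
 [ 9.0000e-01 -4.1000e-01 -1.3000e-01  2.1970e+01]
 [ 0.0000e+00  3.1000e-01 -9.5000e-01  4.3075e+02]
 [ 0.0000e+00  0.0000e+00  0.0000e+00  1.0000e+00]] [[325.1922621    0.         276.97729809]
 [  0.         325.1922621  210.85434745]
 [  0.           0.           1.        ]]
pad 0.84 [404. 200.] 411 [613. 129.  30.] ((612.3583984375, 129.24911499023438), (12.199857711791992, 77.1617431640625), 84.60816955566406)
thin_center 0.92 [135. 218.] 2125 [ 471. -208.   60.] ((472.1759033203125, -210.9571990966797), (14.435234069824219, 108.1654281616211), 78.57084655761719)
medium_center 0.94 [ 87. 296.] 1000 [ 559. -387.   45.] ((557.3152465820312, -388.7894287109375), (76.94202423095703, 10.905754089355469), 32.45558166503906)
medium_center 0.91 [ 86. 140.] 1314 [ 342. -230.   45.] ((342.16546630859375, -229.70858764648438), (11.539697647094727, 77.12859344482422), 56.180660247802734)
medium_center 0.59 [ 95. 234.] 2228 [ 464. -288.   60.] ((464.87225341796875, -291.41143798828125), (105.14608001708984, 18.96390151977539), 6.003070831298828)
thick_center 0.63 [225. 222.] 2476 [ 533. -102.   61.] ((535.0734252929688, -104.04342651367188), (109.44114685058594, 23.39565086364746), 8.729248046875)
thick_center 0.19 [137. 218.] 2044 [ 471. -208.   60.] ((471.7501220703125, -210.87110900878906), (14.435234069824219, 106.55254364013672), 78.57084655761719)
```

View pics/w1.png

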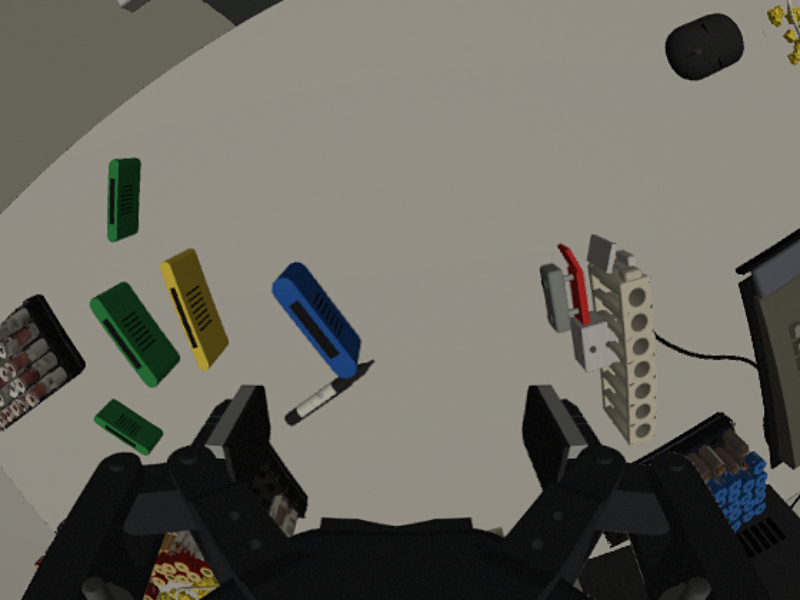

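The wrist view shows the large green at (135,333), flanked by small greens at (123,198) and (128,427), yellow at (195,308), and blue at (317,320). In the dock, the red pad is at (575,285), the lead-in plate at (600,250) and the stop block at (590,343).

Run:
```python
from h import *
p=dict(np.load("w1.npz"));w=fworld(p)
R=(w[...,0]>540)&(w[...,0]<850)&(w[...,1]>50)&(w[...,1]<230)
t=w[R&(w[...,2]>72)&(w[...,2]<84)]; print("carrier top",cv2.minAreaRect(t[:,:2].astype(np.float32)),len(t),np.median(t[:,2]))
h,s,v=cv2.split(cv2.cvtColor(p["image"],cv2.COLOR_BGR2HSV)); red=R&((h<8)|(h>172))&(s>150)
a=w[red]; print("red",len(a),np.median(a[:,2])); t=a[a[:,2]>26]; print(cv2.minAreaRect(t[:,:2].astype(np.float32)))
o=np.argsort(t[:,0]); print(t[o][::12].round(1).tolist())
img=np.hstack([ortho(p,560,710,70,200,30,3),ortho(p,560,710,70,200,50,3)]);cv2.imwrite("pics/o1.png",img);print(img.shape)
d=w[R&(w[...,2]>6)&~red]; # plan-height map
H=np.zeros((150,130,3),np.uint8)
for q in d[d[:,2].argsort()]:
    i,j=int(710-q[0]),int(200-q[1])
    if 0<=i<150 and 0<=j<130: H[i,j]=(0,min(255,q[2]*3),80)
for q in a:
    i,j=int(710-q[0]),int(200-q[1])
    if 0<=i<150 and 0<=j<130: H[i,j]=(0,0,255)
cv2.imwrite("pics/o1.png",cv2.resize(np.hstack([img[::1],cv2.resize(H,(390,450),interpolation=0)]),(800,308)))
g=p["image"][120:300,20:150];cv2.imwrite("pics/g.png",cv2.resize(g,None,fx=3,fy=3))
```

```text
carrier top ((693.3991088867188, 152.37876892089844), (33.96791458129883, 188.80653381347656), 79.96153259277344) 2152 78.553650109509
red 438 29.919242273787233
((613.2468872070312, 129.07632446289062), (11.264567375183105, 79.00365447998047), 85.16783905029297)
[[573.7, 130.2, 26.1], [577.0, 127.0, 31.0], [581.2, 129.9, 31.5], [584.9, 131.6, 31.5], [589.3, 130.5, 30.3], [594.0, 131.6, 31.1], [598.5, 131.5, 31.2], [601.6, 135.0, 31.5], [603.9, 135.3, 29.0], [607.2, 133.5, 30.6], [609.8, 130.2, 32.5], [613.3, 129.9, 30.5], [616.5, 127.0, 31.0], [619.2, 132.6, 30.6], [622.4, 128.7, 29.8], [625.5, 125.7, 30.7], [628.7, 124.1, 28.3], [631.6, 123.2, 28.0], [634.1, 126.4, 29.9], [637.3, 123.5, 30.6], [639.8, 125.7, 31.1], [643.3, 121.9, 29.8], [645.9, 121.9, 31.6], [648.8, 127.6, 31.4], [651.9, 123.5, 31.1]]
(450, 780, 3)
```

View pics/o1.png

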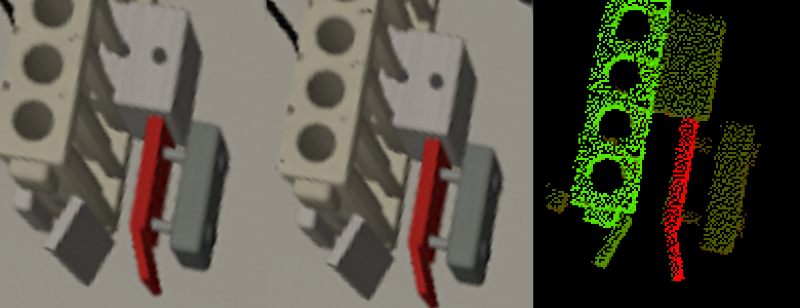

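View pics/g.png

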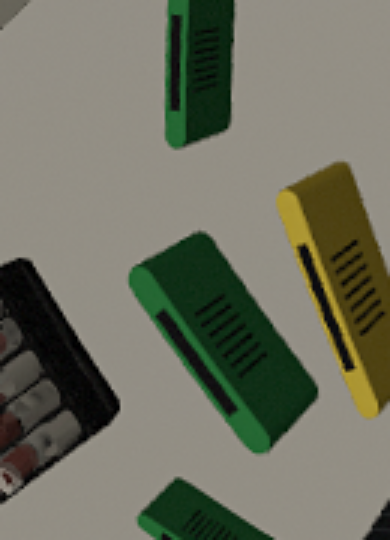

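The plan view shows the slot between the ivory carrier's face and the red pad, with the stop block at its end. The dock x axis lies at about -10 deg. The gap is about 17 mm, so blue (thick) is the likeliest fit. The crop confirms the large green in the middle of the picture at (225,340), with the small greens above and below it. I'll try blue first.

>>> move_arm([
  [-0.08, -0.6, -0.8, 0, 0, 0.95, 0],
  [-0.08, -0.6, -0.8, 0, 0, 0.95, 0],
  [-0.08, -0.6, -0.8, 0, 0, 0.95, 0],
  [-0.08, -0.6, -0.8, 0, 0, 0.95, 0],
  [0, 0, -0.8, 0, 0, 0.95, 0],
  [0, 0, -0.5, 0, 0, 0.95, 0],
  [0, 0, 0, 0, 0, 0, 0],
])

```text
time: 3.45
tcp_pos: [492.1, -107.4, 118.5]
orientation: [[-0.988, -0.152, -0.006], [-0.152, 0.988, 0.002], [0.005, 0.003, -1.0]]
ft_force: [-0.4, -0.0, 0.0]
grip_width: 1.0
gripper_force: 0.0
```

Run:
```python
from h import *
s=env.sense();print(s["tcp_pos"].round(1) if hasattr(s["tcp_pos"],'round') else s["tcp_pos"],s["orientation"])
p=optics.snapshot("wrist");w=fworld(p)
np.savez("w2.npz",**{k:p[k] for k in("image","z_map","intrinsics","pose")})
for r in optics.outline_of("thick_center",p)[:2]:
    a=w[r["mask"]];a=a[(a[:,2]>56)&(a[:,2]<66)]
    print(r["confidence"],len(a),cv2.minAreaRect(a[:,:2].astype(np.float32)))
```

```text
[ 492.1 -107.4  118.5] [[-0.9883049  -0.15237616 -0.00590961]
 [-0.15239163  0.98831761  0.00225865]
 [ 0.00549641  0.00313281 -0.99997999]]
0.87 4092 ((534.947509765625, -105.40222930908203), (109.81005859375, 22.019773483276367), 9.275766372680664)
```

>>> move_arm([
  [0, -0.07, -0.8, 0, 0, 0.1, 0],
  [0, 0, -0.8, 0, 0, 0, 0],
  [0, 0, -0.5, 0, 0, 0, 0],
  [0, 0, 0, 0, 0, 0, 0.5],
  [0, 0, 0, 0, 0, 0, 1],
  [0, 0, 0, 0, 0, 0, 1],
  [0, 0, 0, 0, 0, 0, 1],
  [0, 0, 0, 0, 0, 0, 1],
  [0, 0, 0, 0, 0, 0, 1],
], newtons=50)

```text
time: 4.45
tcp_pos: [496.1, -112.2, 39.0]
orientation: [[-0.987, -0.162, 0.003], [-0.162, 0.987, -0.001], [-0.003, -0.001, -1.0]]
ft_force: [-1.2, -0.1, 6.9]
grip_width: 0.25
gripper_force: 49.2
```

>>> move_arm([
  [0, 0, 1, 0, 0, 0, 1],
  [-0.09, 0.86, 0, 0, 0, -0.4, 1],
  [-0.09, 0.86, 0, 0, 0, -0.4, 1],
  [-0.09, 0.86, 0, 0, 0, -0.4, 1],
  [-0.09, 0.86, 0, 0, 0, -0.4, 1],
  [-0.09, 0.86, 0, 0, 0, -0.4, 1],
  [-0.09, 0.86, 0, 0, 0, -0.4, 1],
  [-0.09, 0.86, 0, 0, 0, -0.4, 1],
  [-0.09, 0.86, 0, 0, 0, -0.4, 1],
  [0, 0, 0, 0, 0, 0, 1],
])

```text
time: 5.45
tcp_pos: [465.3, 166.9, 77.7]
orientation: [[-0.986, 0.167, 0.0], [0.167, 0.986, 0.002], [-0.0, 0.002, -1.0]]
ft_force: [0.8, -0.8, -0.4]
grip_width: 0.25
gripper_force: 49.5
```

>>> move_arm([
  [0, 0, 0, 0, 0, 0, 1],
  [0, 0, 0, 0, 0, 0, 1],
])

```text
time: 5.65
tcp_pos: [465.8, 162.8, 77.4]
orientation: [[-0.985, 0.172, -0.0], [0.172, 0.985, -0.0], [-0.0, -0.0, -1.0]]
ft_force: [-0.6, -0.2, -0.6]
grip_width: 0.248
gripper_force: 49.5
```

```bash
cat > m.py <<'E'
from h import *
import sys
q,tag=sys.argv[1:3]
p=optics.snapshot("wrist");w=fworld(p);s=env.sense()
np.savez(tag+".npz",**{k:p[k] for k in("image","z_map","intrinsics","pose")})
print(np.round(s["tcp_pos"],1))
R=(w[...,0]>540)&(w[...,0]<820)&(w[...,1]>70)&(w[...,1]<230)
t=w[R&(w[...,2]>74)&(w[...,2]<83)]
if len(t): print("carrier",cv2.minAreaRect(t[:,:2].astype(np.float32)),len(t))
h,S,v=cv2.split(cv2.cvtColor(p["image"],cv2.COLOR_BGR2HSV));red=R&((h<8)|(h>172))&(S>150)
th=np.radians(-10);u=np.array([np.cos(th),np.sin(th)]);n=np.array([-u[1],u[0]])
a=w[red&(w[...,2]>27)&(w[...,2]<34)];
if len(a):
    U=a[:,:2]@u;N=a[:,:2]@n;print("red u",np.percentile(U,[1,99]).round(1))
    for k in range(540,625,10):
        i=(U>k)&(U<k+10)
        if i.sum()>5: print(k,np.percentile(N[i],[5,50,95]).round(1),i.sum())
c=R&(w[...,2]>5)&(w[...,2]<70)&~red
b=w[c];U=b[:,:2]@u;N=b[:,:2]@n
i=(N>240)&(N<260)&(U>570)&(U<615);print("carrier side n (z5-70)",np.percentile(N[i],[2,10,30,50]).round(1) if i.sum() else None,i.sum())
i=(U>612)&(U<660)&(N>232)&(N<250);print("stop u",np.percentile(U[i],[2,10,50]).round(1) if i.sum() else None,i.sum())
for r in optics.outline_of(q,p)[:1]:
    a=w[r["mask"]];z=np.median(a[a[:,2]>50][:,2]);zt=np.percentile(a[:,2],90);a=a[(a[:,2]>zt-4)]
    m=cv2.minAreaRect(a[:,:2].astype(np.float32));print(q,len(a),"ztop",zt.round(1),m,"u,n",np.array(m[0])@u,np.array(m[0])@n)
cv2.imwrite(f"pics/{tag}.png",cv2.resize(p["image"],(800,600)))
E
python3 m.py thick_center w3
```

```text
[465.9 162.5  77.4]
carrier side n (z5-70) None 0
stop u None 0
thick_center 0 ztop nan ((0.0, 0.0), (0.0, 0.0), 0.0) u,n 0.0 0.0
```

View pics/w3.png

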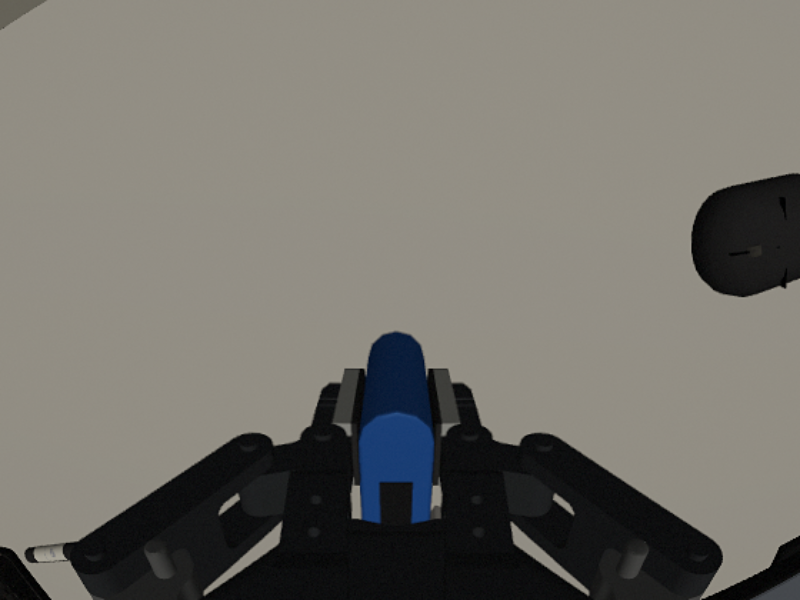

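Blue is held straight at (397,430). The camera faces away from the dock here, so I'll go in by feel.

>>> move_arm([
  [0, 0, -0.5, 0, 0, 0, 1],
  [0, 0, -0.4, 0, 0, 0, 1],
  [0.25, -0.045, 0, 0, 0, 0, 1],
  [0.25, -0.045, 0, 0, 0, 0, 1],
  [0.12, -0.02, 0, 0, 0, 0, 1],
  [0, 0, 0, 0, 0, 0, 1],
])

```text
time: 6.35
tcp_pos: [492.5, 158.6, 41.9]
orientation: [[-0.985, 0.173, 0.002], [0.173, 0.985, 0.0], [-0.002, 0.001, -1.0]]
ft_force: [0.2, -0.8, -0.8]
grip_width: 0.249
gripper_force: 49.8
```

>>> move_arm([
  [0.1, -0.017, 0, 0, 0, 0, 1],
  [0.1, -0.017, 0, 0, 0, 0, 1],
  [0, 0, 0, 0, 0, 0, 1],
])

```text
time: 6.65
tcp_pos: [499.2, 157.8, 41.5]
orientation: [[-0.985, 0.172, 0.001], [0.172, 0.985, 0.0], [-0.001, 0.0, -1.0]]
ft_force: [0.4, 1.1, -1.6]
grip_width: 0.251
gripper_force: 49.6
```

>>> move_arm([
  [0.1, -0.017, 0, 0, 0, 0, 1],
  [0.1, -0.017, 0, 0, 0, 0, 1],
  [0.1, -0.017, 0, 0, 0, 0, 1],
  [0, 0, 0, 0, 0, 0, 1],
])

```text
time: 7.05
tcp_pos: [511.1, 155.9, 41.3]
orientation: [[-0.985, 0.171, 0.0], [0.171, 0.985, 0.001], [-0.0, 0.001, -1.0]]
ft_force: [-0.4, 1.1, -2.2]
grip_width: 0.249
gripper_force: 49.5
```

>>> move_arm([
  [0.1, -0.017, 0, 0, 0, 0, 1],
  [0.1, -0.017, 0, 0, 0, 0, 1],
  [0, 0, 0, 0, 0, 0, 1],
])

```text
time: 7.35
tcp_pos: [518.6, 154.8, 41.1]
orientation: [[-0.985, 0.171, -0.001], [0.171, 0.985, 0.001], [0.001, 0.001, -1.0]]
ft_force: [-1.4, 3.6, -3.3]
grip_width: 0.252
gripper_force: 49.4
```

>>> move_arm([
  [0.1, -0.01, 0, 0, 0, 0, 1],
  [0.1, -0.01, 0, 0, 0, 0, 1],
  [0.1, -0.017, 0, 0, 0, 0, 1],
  [0, 0, 0, 0, 0, 0, 1],
])

```text
time: 7.75
tcp_pos: [529.4, 152.9, 40.7]
orientation: [[-0.985, 0.172, -0.003], [0.172, 0.985, 0.0], [0.003, -0.0, -1.0]]
ft_force: [-2.4, 3.8, -1.9]
grip_width: 0.251
gripper_force: 49.5
```

>>> move_arm([
  [0.1, -0.017, 0, 0, 0, 0, 1],
  [0.1, -0.017, 0, 0, 0, 0, 1],
  [0.1, -0.017, 0, 0, 0, 0, 1],
  [0, 0, 0, 0, 0, 0, 1],
])

```text
time: 8.15
tcp_pos: [541.0, 150.9, 40.5]
orientation: [[-0.985, 0.172, -0.004], [0.172, 0.985, 0.0], [0.004, -0.0, -1.0]]
ft_force: [-3.4, 3.0, -1.6]
grip_width: 0.251
gripper_force: 49.5
```

>>> move_arm([
  [0.1, -0.017, 0, 0, 0, 0, 1],
  [0.1, -0.017, 0, 0, 0, 0, 1],
  [0.1, -0.017, 0, 0, 0, 0, 1],
  [0, 0, 0, 0, 0, 0, 1],
])

```text
time: 8.55
tcp_pos: [552.9, 148.8, 40.5]
orientation: [[-0.985, 0.172, -0.004], [0.172, 0.985, 0.0], [0.004, -0.0, -1.0]]
ft_force: [-3.6, 4.1, -2.2]
grip_width: 0.253
gripper_force: 49.5
```

>>> move_arm([
  [0.06, -0.01, 0, 0, 0, 0, 1],
  [0.06, -0.01, 0, 0, 0, 0, 1],
  [0, 0, 0, 0, 0, 0, 1],
])

```text
time: 8.85
tcp_pos: [557.3, 148.1, 40.4]
orientation: [[-0.985, 0.171, -0.004], [0.171, 0.985, 0.0], [0.004, -0.001, -1.0]]
ft_force: [-4.5, 4.1, -1.1]
grip_width: 0.249
gripper_force: 49.6
```

>>> move_arm([
  [0.05, -0.009, 0, 0, 0, 0, 1],
  [0.05, -0.009, 0, 0, 0, 0, 1],
  [0, 0, 0, 0, 0, 0, 1],
])

```text
time: 9.15
tcp_pos: [561.1, 147.4, 40.4]
orientation: [[-0.985, 0.171, -0.005], [0.171, 0.985, 0.0], [0.005, -0.0, -1.0]]
ft_force: [-5.1, 3.8, -1.2]
grip_width: 0.249
gripper_force: 49.6
```

>>> move_arm([
  [0.04, -0.007, 0, 0, 0, 0, 1],
  [0.03, -0.005, 0, 0, 0, 0, 1],
  [0, 0, 0, 0, 0, 0, 1],
])

```text
time: 9.45
tcp_pos: [561.7, 147.3, 40.3]
orientation: [[-0.985, 0.171, -0.008], [0.171, 0.985, 0.001], [0.008, -0.0, -1.0]]
ft_force: [-10.6, 4.9, 2.4]
grip_width: 0.251
gripper_force: 50.3
```

It stopped hard at the expected depth, with light force. Next I release and look.

>>> move_arm([
  [-0.03, 0.005, 0, 0, 0, 0, 1],
  [0, 0, 0, 0, 0, 0, 0.6],
  [0, 0, 0, 0, 0, 0, 0.5],
  [0, 0, 0, 0, 0, 0, 0.5],
  [0, 0, 0.5, 0, 0, 0, 0.5],
  [0, 0, 1, 0, 0, 0, 0.5],
  [0, 0, 1, 0, 0, 0, 0.5],
  [0, 0, 1, 0, 0, 0, 0.5],
])

```text
time: 10.25
tcp_pos: [565.6, 146.5, 183.2]
orientation: [[-0.985, 0.172, 0.001], [0.172, 0.985, -0.001], [-0.001, -0.0, -1.0]]
ft_force: [0.1, 0.4, -0.4]
grip_width: 0.499
gripper_force: 0.0
```

>>> move_arm([
  [0, -0.95, 0.6, 0, 0, -0.6, 0],
  [0, -0.95, 0.6, 0, 0, -0.6, 0],
  [-0.3, -0.95, 0.6, 0, 0, -0.6, 0],
  [-0.3, -0.95, 0.6, 0, 0, -0.6, 0],
  [-0.3, 0, 0.3, 0, 0, 0, 0],
  [-0.3, 0, 0, 0, 0, 0, 0],
  [0, 0, 0, 0, 0, 0, 0],
  [0, 0, 0, 0, 0, 0, 0],
])

```text
time: 11.05
tcp_pos: [517.2, -4.7, 289.3]
orientation: [[-0.912, 0.411, 0.001], [0.411, 0.912, -0.0], [-0.001, 0.0, -1.0]]
ft_force: [0.6, 0.7, -0.3]
grip_width: 0.999
gripper_force: 0.0
```

```bash
python3 m.py thick_center w4; python3 -c "
import cv2;a=cv2.imread('pics/w4.png');cv2.imwrite('pics/w4c.png',a[100:500,300:800])"
```

```text
[517.4  -4.6 289. ]
carrier ((694.3292846679688, 152.0277862548828), (34.040740966796875, 189.12283325195312), 80.12482452392578) 2141
red u [543.6 620.6]
540 [218.7 220.5 223.7] 23
550 [221.4 224.4 227.3] 31
560 [224.5 227.7 231.4] 40
570 [223.9 227.7 231.6] 53
580 [223.9 227.4 231.8] 48
590 [224.5 227.9 232.1] 45
600 [224.6 227.5 231.6] 43
610 [224.9 228.1 231.9] 42
620 [225.4 227.9 231.1] 6
carrier side n (z5-70) [240.3 241.6 245.3 248.5] 407
stop u [613.  615.1 636.5] 359
thick_center 0 ztop nan ((0.0, 0.0), (0.0, 0.0), 0.0) u,n 0.0 0.0
```

View pics/w4c.png

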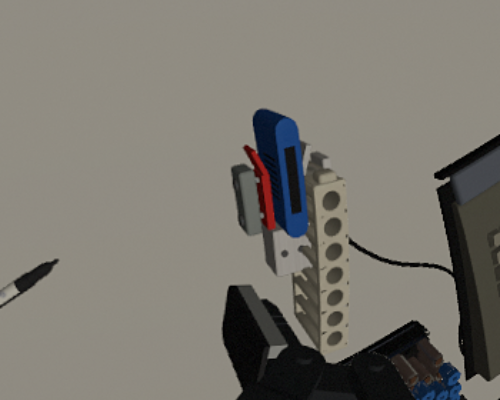

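Run:
```python
from h import *
th=np.radians(-10);u=np.array([np.cos(th),np.sin(th)]);n=np.array([-u[1],u[0]])
for t in["w1","w4"]:
    p=dict(np.load(t+".npz"));w=fworld(p);h,S,v=cv2.split(cv2.cvtColor(p["image"],cv2.COLOR_BGR2HSV))
    R=(w[...,0]>500)&(w[...,0]<820)&(w[...,1]>70)&(w[...,1]<230)
    a=w[R&((h<8)|(h>172))&(S>150)&(w[...,2]>27)&(w[...,2]<34)];U=a[:,:2]@u;N=a[:,:2]@n;i=(U>570)&(U<620)
    print(t,"red",np.percentile(N[i],[5,50,95]).round(1),U.min().round(1))
    c=w[R&(w[...,2]>74)&(w[...,2]<83)][:,:2];print("carrier top n",np.percentile(c@n,[.5,2,98,99.5]).round(1))
    b=w[R&(h>100)&(h<125)&(S>120)&(w[...,2]>50)&(w[...,2]<70)]
    if t=="w4":
        print("ztop",np.percentile(b[:,2],[50,95]).round(1)); b=b[b[:,2]>57.5]
        b=b[(b[:,:2]@u<640)]
        m=cv2.minAreaRect(b[:,:2].astype(np.float32));print(m,"u,n",np.array(m[0])@u,np.array(m[0])@n,np.percentile(b[:,:2]@n,[1,99]),np.percentile(b[:,:2]@u,[.5,99.5]))
```

```text
w1 red [231.2 234.5 238.2] 543.0
carrier top n [253.7 254.1 285.5 286.3]
w4 red [224.3 227.7 231.9] 542.9
carrier top n [253.8 254.1 285.6 286.5]
ztop [61.8 63.2]
((599.9453125, 140.94247436523438), (22.646785736083984, 108.33685302734375), 80.91226196289062) u,n 566.356391303941 242.98065169904922 [231.9157751  253.58941846] [513.26684105 619.17226341]
```

Blue sits flush with the carrier: its faces are at n = 231.9 and 253.6, against a carrier face at about 254. It is in line to about 1 deg and at the stop. The pad is pushed back about 6 mm, and the robot is clear.

```bash
python3 -c "
from bench import env
print(env.job_done())"
```

```text
the job is handed in; nothing more can be done
None
```

I put the blue (thick) spacer fully home against the stop, upright against the carrier with the red pad pushed back about 6 mm, left the other spacers and the bystanders untouched, and handed the job in; no verdict was returned.

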